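Open the push-and-turn thinner bottle

TASK

Take the child-resistant cap off the thinner bottle in the bench socket: press it down firmly, without crushing it, while turning it counter-clockwise, since turning alone only spins it idly; it comes free after about a quarter turn under pressure. Then set the cap down, open side down, on the middle of the flat sample tile, without dropping it. Leave the putty jar, the sanding block and the lacquer tin where they are.

Things in the scene. Friction and masses are not known exactly. Their poses are not given: they have to be found in the camera images.
- cap_mid (a point): Centre, half-way up, of the round ribbed black cap on the bottle: 46 mm in diameter, 29 mm high (14.5 mm below and above this point), 60 g, z along its axis. The black shell that one grips sits on a white inner cap: unpressed it spins idly both ways, pressed down it carries the inner cap along. One may let up, turn the shell back and take another stroke.
- cap: The same cap, origin at the centre of its underside, 14.5 mm below cap_mid; z up along its axis (yaw is that of the hidden inner cap).
- stand: The bench socket, screwed down, with the bottle: aluminium flange 140 x 120 x 10 mm (its x, y axes), on it a rubber-lined square pocket, 94 mm wide, rim at 60 mm. In it a square white bottle 72 mm wide that cannot turn; shoulder from 121 to 144 mm above the table before pressing, neck 30 mm wide. Origin at the centre of the flange's underside, straight below the cap.
- thread (a joint): How far the inner cap has been undone, rad: 0 closed, counter-clockwise from above positive, 2.0 at a firm stop (not needed); from about 0.85 on the cap lifts straight off. Turning it while pressed takes 0.2 to 0.3 N m.
- tile_top (a point): Centre of the upper face of the flat brown sample tile lying loose on the table: 95 x 60 mm (its x, y axes), upper face 8 mm above the table, 150 g.
- putty_jar: Bystander: closed glass jar, 66 mm wide, 82 mm high; origin at the centre of its underside.
- sand_block: Bystander: grey sanding block, 48 x 74 x 28 mm; origin at the centre of its underside.
- tin: Bystander: round lacquer tin with a pressed lid, 73 mm wide, 78 mm high; origin at the centre of its underside.
- tile: The same tile, origin at the centre of its underside.
- cap_top (a point): Centre of the cap's top (unpressed). The shell is sprung upwards on the inner cap: pressed 2 mm (7 N) its 2 driving teeth reach the inner cap's 10 teeth (one every 36 degrees), at 5.8 mm (13 N) it is right down. Teeth may stand on teeth, then it sinks on only after turning up to 18 degrees. Keep it down with 9 to 13 N while turning; it may spin idly up to 36 degrees before it drives.
- neck_rim (a point): Where the centre of the neck's rim is at the start, 164 mm above the table, 13.5 mm above the cap's underside. Under a downward push of about 5 N the bottle with its cap first sinks in the rubber lining, 2 to 26 mm (cannot be seen beforehand), before it stands firm and the cap's spring can be pressed in fully. A downward push over about 35 N crushes the cap.
- foot_rest: Hidden rest at the bottom of the socket, 64 mm square, 10 mm above the table (its origin is the centre of its underside). It carries a rubber packing of unknown thickness on which the bottle comes to stand when it is pressed down.
- bottle: The square white bottle, 72 mm wide, 123 mm tall without cap; origin at the centre of its foot, 41 mm above the table at the start.
There are look-alikes about, which are no part of the job. Of the things that look like the stand, the larger one is meant.

How it is judged:
On the way, in this order (a step that is already met when the one before it is completed fails the run):
1. the cap has been undone: pressed down and turned until its thread has turned by more than 0.65 rad (value of joint thread above 0.65 rad), for 0.05 s.
2. the cap has been lifted clear of the bottle's neck (z of cap in the frame of stand above 0.171 m and contact force between cap and stand below 0.1 N), for 0.1 s.
At the end, for the whole second after the job is handed in: The cap stands at rest on the tile, its axis upright within 0.1 rad, its underside within 4 mm of the tile's upper face, its centre within 20 mm of the tile's centre, and the tile lies on the table (horizontal distance between cap_mid and tile_top below 0.02 m and z of cap in the frame of tile_top between -0.004 and 0.004 m and angle between cap's own z axis and vertical below 0.1 rad and contact force between cap and tile above 0.05 N and linear speed of cap below 0.02 m/s and height (world z) of tile_top below 0.012 m); the robot touches nothing.
It fails at once if the cap is pressed too hard: the bottle's foot is pushed on the pad with more than 32 N (about 37 N on the cap) (contact force between bottle and foot_rest above 32 N).
It fails at once if the cap is dropped: falls free of the fingers faster than 0.5 m/s (linear speed of cap above 0.5 m/s and contact force between cap and the fingers below 0.05 N).
It fails at once if a bystander is moved by more than 25 mm (distance of any of putty_jar, sand_block, tin from where it was at the start of the episode above 0.025 m).
It also fails if it takes over 54 s, if anything falls off the work surface, if the arm or the gripper's body presses on something with over 40 N, if the wrist force passes 120 N, or if a joint passes its speed limit or range.

ROBOT

A 6-joint arm with a two-finger parallel gripper is mounted at the origin on a cart in front of the work surface, level with it; the furniture and walls round the work are solid. World frame = base frame: x ahead of the robot, y to its left, z up, the work surface at z = 0. Lengths are in m, angles in rad, forces in N, time in s.
With the tool pointing down it reaches from about 0.375 to 0.75 m from the base axis. Payload 9 kg.
Tool frame: the origin (TCP) lies at the very end of the fingers, on their centre line; the grasp point (between the pads) lies tcp_to_grasp behind it (tcp_to_grasp is the distance from the TCP to the grasp point, in m); z points along the fingers, y is the direction in which the jaws open and shut (so a half turn about z gives the same grasp; the last joint's range is limited). The gripper opens to 85 mm and grips with 20 to 120 N. Pads are 22 mm wide; open, the fingers measure 114 mm over their backs; the gripper's body (76 mm by 85 mm) begins 54 mm behind the grasp point. The pads swing forward as they close: fully open they stand 13 mm farther back than shut.
Start: joints at [-1.425, 0.104, 0.097, 1.564, 0, 1.353], TCP at [0.214, -0.561, 0.231] pointing down, gripper open.
Joint ranges: [-2.99, 2.99], [-0.84, 1.86], [-1.1, 1.16], [-1.84, 2.11], [-1.51, 1.56], [-3.14, 3.14]. Speed limits (rad/s): [2.22, 2.22, 2.57, 3.14, 3.14, 3.14].

INTERFACE

Orientations are given as [roll, pitch, yaw] about the fixed x, y, z axes, in that order (R = Rz(yaw) Ry(pitch) Rx(roll)).
In Python, from workcell import * gives the robot as it stands.
- The arm moves only by the tool jog_arm, never from a script. Its argument "commands" is a list that holds one entry, the list of rows, each a list of 7 numbers: the shift along the tool's x, y, z in m, then the turn, a rotation vector about the tool's x, y, z in degrees, then the opening, from -1 (shut) to 1 (fully open). A call has 1 to 10 rows; each row shifts and turns the commanded pose from where the row before left it, along the tool's axes as they then stand; what a row does not reach is not made up. A row lasts 1/8 s, in which the tool goes at most 62.5 mm and 10.7 degrees, less where a joint would pass 70% of its speed; a pose out of reach is approached as far as the arm can. A call is refused whole if a number of a shift passes 0.0625 or a number of a turn 10.7, either way. A call with a gripper value outside its range is refused whole. The fingers move at their own pace and stop on an object; the grip force is fixed at half the most. Time passes only in rows, so rows that do not move let the fingers close. It gives the time, the measured TCP pose, the force and the opening at its end, in the units of the state.
- get_state(): the state, without advancing time (a new reading comes with each control period).
- read_camera(name): name is "side" or "top" or "wrist"; returns a dict with "img" (400x640x3 uint8, red, green, blue), "mtx" (3x3 intrinsics, pixels), "extrinsics" (4x4, takes a point from camera to world coordinates). Camera axes: x right, y down, z forward; pixel columns grow to the right and rows downward; lengths in m; the calibration is good to about 2 mm. The wrist camera is an equidistant fisheye: a pixel r from the principal point sees the ray r / f radians off the axis. A picture is of the moment at which its call begins. There is no depth.
- sign_off(): hands the job in, once; it reports no verdict.
Trained networks look in a picture, given as the dict that the camera call returned (one of the last four; its "shot" number tells which), for a name from the list of things; names that differ only in an ending like _2 or _b are one class to them, and where a whole thing is asked for, a point or a joint stands for the part that bears it (a point fixed in the world has none). Each returns a list of dicts, best first, with "p" (0 to 1); they miss things now and then, are a little off and sometimes report something else, mostly with a low value. They report only what shows in the picture. A call takes as long as a camera call. They do not tell look-alikes from the thing itself.
- spot_in(picture, query): "extent" ([left, top, width, height] in pixels, round what is visible of it).
- outline_of(picture, query): "pixels" (400x640 bool, what is visible of it) and "extent" ([left, top, width, height] in pixels, round what is visible of it).
- spot_point(picture, query): "centre" ([row, column] in pixels: a listed point, or the origin of a listed thing).
The state is a dict: "clock": time; "q": joint angles; "joint_vel": joint speeds; "joint_efforts": joint torques, N m; "tool_pos": TCP position; "tool_rot": TCP orientation; "contact_force": force on the tool from outside, world axes, zero at the start; "wrist_torque": the same for the moment, N m; "grip_width": opening from 0.0 (shut) to 1.0 (fully open).
Only numpy, scipy, OpenCV 4.12 (cv2) and the standard library are available. Lean on these libraries where they do the work, as an engineer would, in place of code of your own. Each camera call takes 0.05 s, during which the arm holds its last target.

## Working session

There is one attempt and no reset: what is moved stays moved. The work goes in short steps, Python scripts to look and compute and a tool call to move; the robot and the scene stay as the last step left them, time stands still between calls to the robot, and variables do not carry over. Pictures are saved under pics/ and viewed, and the job is handed in when it is done.

Besides the shell and the picture viewer there is one more tool, called after "Emit:" as a command line: name --argument value ..., lists and objects as JSON in quotes. jog_arm: Moves the arm, as the interface text tells. Its arguments: {"type":"object","properties":{"commands":{"type":"array","items":{"type":"array","items":{"type":"array","items":{"type":"number"}}}}},"required":["commands"]}

```bash
ls; mkdir -p pics; python3 - <<'E'
from workcell import *
import cv2
s=get_state()
print({k:(v if not hasattr(v,'round') else v) for k,v in s.items()})
for n in ["side","top","wrist"]:
    p=read_camera(n); cv2.imwrite(f"pics/{n}0.png",p["img"][:,:,::-1]); print(n,p["mtx"],p["extrinsics"],p["shot"])
    for q in ["cap_mid","stand","tile_top","putty_jar","sand_block","tin"]:
        f=spot_in if q in("stand","putty_jar","sand_block","tin") else spot_point
        for d in f(p,q)[:3]: print(n,q,{k:d[k] for k in d})
print(tcp_to_grasp)
E
```

```text
pics
{'clock': 0.0, 'q': array([-1.42472461e+00,  1.04668313e-01,  9.64895384e-02,  1.56388578e+00,
       -8.78127221e-06,  1.35312008e+00]), 'joint_vel': array([ 7.30512248e-05, -1.76311804e-03, -6.20131055e-04,  3.03393422e-04,
        1.14357294e-03,  6.21749471e-04]), 'joint_efforts': array([-1.70107778e-03, -5.56936169e+01,  5.03646398e+01,  1.70947344e-02,
       -4.02528376e-04,  9.48105679e-06]), 'tool_pos': array([ 0.21344007, -0.56041309,  0.23055161]), 'tool_rot': array([-3.14035246e+00, -2.65314203e-04,  3.63747806e-01]), 'contact_force': array([ 0.00626811, -0.5844996 , -0.74730917]), 'wrist_torque': array([-0.01367153, -0.03266768, -0.04734044]), 'grip_width': 1.0021316142666208}
side [[455.85490179   0.         327.26415711]
 [  0.         455.85490179 200.95698079]
 [  0.           0.           1.        ]] [[ 0.96582263 -0.15404056  0.20846618  0.26820735]
 [-0.25820957 -0.5013941   0.8257916  -1.18763402]
 [-0.02268168 -0.85139619 -0.52403251  0.81837487]
 [ 0.          0.          0.          1.        ]] 1
side cap_mid {'centre': [207.2, 343.3], 'p': 0.86}
side s
[... 936 characters left out ...]
le_top {'centre': [193.9, 203.6], 'p': 0.61}
top putty_jar {'extent': [256.7, 140.6, 28.3, 30.1], 'p': 0.62}
top sand_block {'extent': [271.0, 246.4, 26.8, 18.8], 'p': 0.65}
top tin {'extent': [291.4, 149.0, 26.7, 30.7], 'p': 0.69}
top tin {'extent': [330.4, 177.2, 49.5, 53.5], 'p': 0.43}
wrist [[309.70691629   0.         321.65092985]
 [  0.         309.70691629 197.60716288]
 [  0.           0.           1.        ]] [[ 3.55850038e-01 -8.92100801e-01 -2.78436547e-01  2.84211755e-01]
 [-9.34542827e-01 -3.39904006e-01 -1.05332667e-01 -5.34286893e-01]
 [-6.74341613e-04  2.97693511e-01 -9.54661259e-01  3.73528924e-01]
 [ 0.00000000e+00  0.00000000e+00  0.00000000e+00  1.00000000e+00]] 3
0.0187
```

View pics/side0.png

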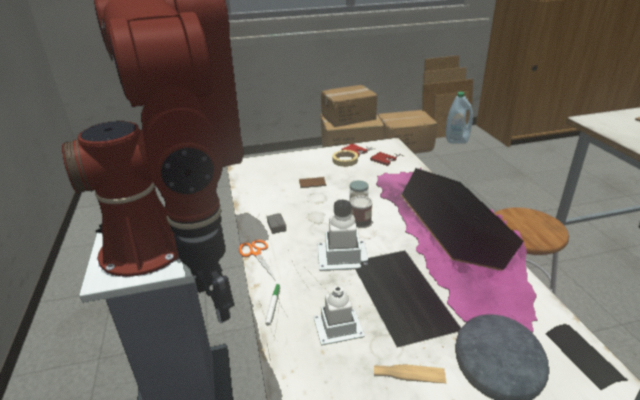

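View pics/top0.png

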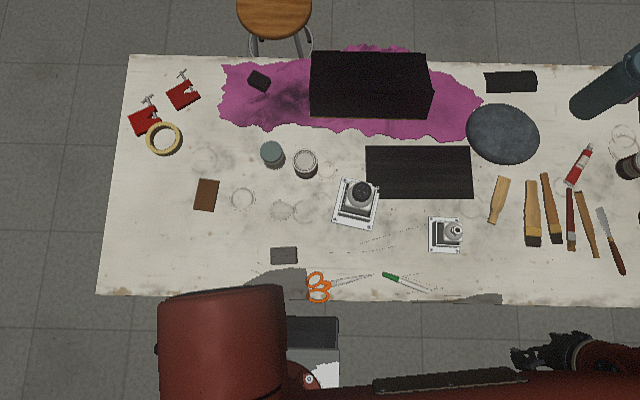

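View pics/wrist0.png

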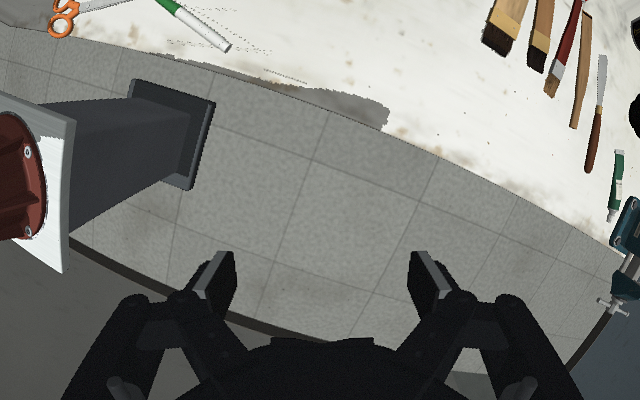

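The side view shows the larger socket with a round black cap at px (343,207), and a smaller socket with a white bottle and small tip at (339,293). The top view has them at (360,192) and (446,233). The brown tile is at (206,194) in the top view and (312,182) in the side view. The tin and jar stand close behind the socket. Candidates: the larger stand with the ribbed black cap (my choice) or the smaller stand with the narrow white nozzle. Next I'll triangulate and check a close crop.

```bash
cat > h.py <<'E'
from workcell import *
import numpy as np, cv2
def ray(p,uv,fish=False):
    K,T=p["mtx"],p["extrinsics"]
    x=np.array([(uv[0]-K[0,2])/K[0,0],(uv[1]-K[1,2])/K[1,1]])
    if fish:
        r=np.linalg.norm(x); d=np.array([*(x/r*np.sin(r)),np.cos(r)]) if r>1e-9 else np.array([0,0,1.])
    else: d=np.array([x[0],x[1],1.])
    d=T[:3,:3]@d; return T[:3,3],d/np.linalg.norm(d)
def atz(p,uv,z,fish=False):
    o,d=ray(p,uv,fish); return o+d*(z-o[2])/d[2]
def tri(rays):
    A=np.zeros((3,3));b=np.zeros(3)
    for o,d in rays:
        M=np.eye(3)-np.outer(d,d);A+=M;b+=M@o
    X=np.linalg.solve(A,b)
    return X,[np.linalg.norm(np.cross(X-o,d)) for o,d in rays]
def proj(p,X,fish=False):
    K,T=p["mtx"],p["extrinsics"]; c=T[:3,:3].T@(np.array(X)-T[:3,3])
    if fish:
        rho=np.hypot(c[0],c[1]); th=np.arctan2(rho,c[2]); x=c[:2]/rho*th
    else: x=c[:2]/c[2]
    return K[0,0]*x[0]+K[0,2],K[1,1]*x[1]+K[1,2]
E
python3 - <<'E'
from h import *
s=read_camera("side");t=read_camera("top")
for q in ["cap_mid","cap_top","tile_top","putty_jar","sand_block","tin","stand"]:
    a=spot_point(s,q)[:2];b=spot_point(t,q)[:2]
    for i in a:
        for j in b:
            X,r=tri([ray(s,i["centre"][::-1]),ray(t,j["centre"][::-1])])
            print(q,i["centre"],j["centre"],i["p"],j["p"],X.round(4),np.round(r,4))
m=outline_of(t,"tile")
for d in m[:2]:
    print(d["p"],d["extent"]); 
    c,_=cv2.findContours(d["pixels"].astype(np.uint8),0,2); c=max(c,key=cv2.contourArea).reshape(-1,2)
    P=np.array([atz(t,u,.008)[:2] for u in c],np.float32); print("tile rect",cv2.minAreaRect(P), P.mean(0))
m=outline_of(t,"stand")
for d in m[:2]:
    c,_=cv2.findContours(d["pixels"].astype(np.uint8),0,2); c=max(c,key=cv2.contourArea).reshape(-1,2)
    P=np.array([atz(t,u,.01)[:2] for u in c],np.float32); print("stand",d["p"],d["extent"],cv2.minAreaRect(P))
c1=cv2.resize(s["img"][150:360,270:480],(400,400),interpolation=3);c2=cv2.resize(t["img"][130:270,320:480],(400,350),interpolation=3)
o=np.zeros((400,800,3),np.uint8);o[:,:400]=c1;o[:350,400:]=c2
cv2.imwrite("pics/crop1.png",o[:,:,::-1])
E
```

```text
cap_mid [259.1, 339.0] [192.3, 361.4] 0.66 0.6 [ 0.5664 -0.2168  0.0081] [0.0237 0.0237]
cap_mid [259.1, 339.0] [200.4, 358.0] 0.66 0.19 [ 0.5564 -0.2089 -0.0009] [0.0113 0.0113]
cap_mid [210.0, 340.7] [192.3, 361.4] 0.53 0.6 [ 0.5544 -0.2047  0.16  ] [0.0017 0.0017]
cap_mid [210.0, 340.7] [200.4, 358.0] 0.53 0.19 [ 0.5453 -0.1984  0.1544] [0.0091 0.0091]
cap_top [200.1, 342.6] [191.0, 362.7] 0.72 0.58 [ 0.5552 -0.2056  0.1899] [0.0026 0.0026]
putty_jar [203.7, 356.5] [158.4, 271.6] 0.55 0.92 [0.6857 0.0512 0.0037] [0.0034 0.0034]
sand_block [225.8, 275.2] [258.3, 284.0] 0.72 0.87 [ 0.395  -0.0004  0.0042] [0.0019 0.0019]
sand_block [225.8, 275.2] [189.3, 362.6] 0.72 0.31 [ 0.465  -0.2093  0.1716] [0.0937 0.0937]
tin [221.4, 360.0] [167.3, 307.4] 0.63 0.64 [ 0.6608 -0.0575  0.0068] [0.0024 0.0024]
tin [207.7, 343.8] [167.3, 307.4] 0.5 0.64 [ 0.6237 -0.0597  0.0731] [0.0194 0.0194]
stand [257.6, 340.4] [237.0, 444.8] 0.61 0.87 [ 0.4684 -0.4127  0.1715] [0.0219 0.0219]
stand [257.6, 340.4] [201.7, 356.4] 0.61 0.81 [ 0.5571 -0.2047 -0.0006] [0.0066 0.0066]
stand [328.2, 338.7] [237.0, 444.8] 0.61 0.87 [ 0.4681 -0.4618  0.004 ] [0.0027 0.0027]
stand [328.2, 338.7] [201.7, 356.4] 0.61 0.81 [ 0.5758 -0.2239 -0.2572] [0.0388 0.0388]
0.63 [192.0, 176.5, 26.1, 38.4]
tile rect ((0.5731983184814453, 0.2367641031742096), (0.06260473281145096, 0.09532277286052704), 84.22718811035156) [0.57087547 0.23870024]
stand 0.97 [335.5, 178.1, 43.5, 51.2] ((0.5569716095924377, -0.20351386070251465), (0.11929897218942642, 0.1384817510843277), 77.36183166503906)
stand 0.93 [427.6, 216.5, 39.0, 41.1] ((0.472401887178421, -0.4604787230491638), (0.10418704152107239, 0.10342416167259216), 88.06031036376953)
```

View pics/crop1.png

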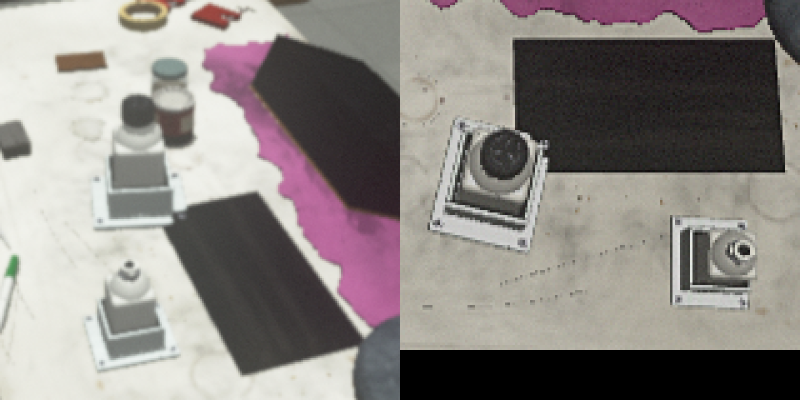

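The crop confirms that the ribbed black cap sits on the larger socket (flange measured at 119 x 138 mm). The smaller socket (104 mm) carries a white bottle with a small nozzle. The cap is at about (0.555, -0.205, top 0.18) and the tile at about (0.573, 0.237). I'll move above the cap next.

Emit:
jog_arm --commands '[[[0.0495, -0.0235, -0.0022, 0, 0, 0, 1], [0.0495, -0.0235, -0.0022, 0, 0, 0, 1], [0.0495, -0.0235, -0.0022, 0, 0, 0, 1], [0.0495, -0.0235, -0.0022, 0, 0, 0, 1], [0.0495, -0.0235, -0.0022, 0, 0, 0, 1], [0.0495, -0.0235, -0.0022, 0, 0, 0, 1], [0.0495, -0.0235, -0.0022, 0, 0, 0, 1], [0.0495, -0.0235, -0.0022, 0, 0, 0, 1], [0.0495, -0.0235, -0.0022, 0, 0, 0, 1], [0, 0, 0, 0, 0, 0, 1]]]'

```text
clock: 3.2
tool_pos: [0.5564, -0.2017, 0.2511]
tool_rot: [-3.141, -0.0, 0.368]
contact_force: [-0.5, -0.6, 0.0]
grip_width: 1.0
```

```bash
python3 - <<'E'
from h import *
p=read_camera("wrist");s=read_camera("side");t=read_camera("top"); st=get_state()
print(st["clock"],st["tool_pos"],st["tool_rot"],st["q"],st["contact_force"])
im=p["img"][:,:,::-1].copy()
for q in ["cap_mid","cap_top","tile_top"]:
    R=[]
    for n,c,f in(("w",p,True),("s",s,False),("t",t,False)):
        for d in spot_point(c,q)[:2]: print(q,n,d, atz(c,d["centre"][::-1],{"cap_mid":.165,"cap_top":.1795,"tile_top":.008}[q],f).round(4))
m=outline_of(p,"cap")
for d in m[:2]: print(d["p"],d["extent"])
cv2.imwrite("pics/w1.png",im)
E
```

```text
3.35 [ 0.55427505 -0.20498156  0.25097604] [3.14149733e+00 4.04720556e-04 3.63697736e-01] [-5.75119267e-01  8.20924092e-02  1.09759221e-01  1.59862532e+00
 -3.82861824e-04  2.20277566e+00] [-0.41293493 -0.40319574 -0.65610074]
cap_mid w {'centre': [202.8, 322.1], 'p': 0.68} [ 0.5568 -0.2022  0.165 ]
cap_mid s {'centre': [208.7, 347.0], 'p': 0.76} [ 0.5682 -0.2113  0.165 ]
cap_top w {'centre': [208.0, 321.6], 'p': 0.91} [ 0.5574 -0.2016  0.1795]
cap_top s {'centre': [243.5, 340.6], 'p': 0.7} [ 0.5033 -0.3719  0.1795]
cap_top s {'centre': [203.6, 345.2], 'p': 0.56} [ 0.5643 -0.2077  0.1795]
tile_top w {'centre': [64.3, 66.8], 'p': 0.91} [0.5754 0.2356 0.008 ]
tile_top s {'centre': [181.8, 309.7], 'p': 0.79} [0.5637 0.237  0.008 ]
tile_top t {'centre': [195.1, 206.6], 'p': 0.6} [0.5706 0.2346 0.008 ]
0.76 [292.8, 168.0, 61.3, 68.9]
0.33 [273.4, 130.6, 100.8, 72.5]
```

View pics/w1.png

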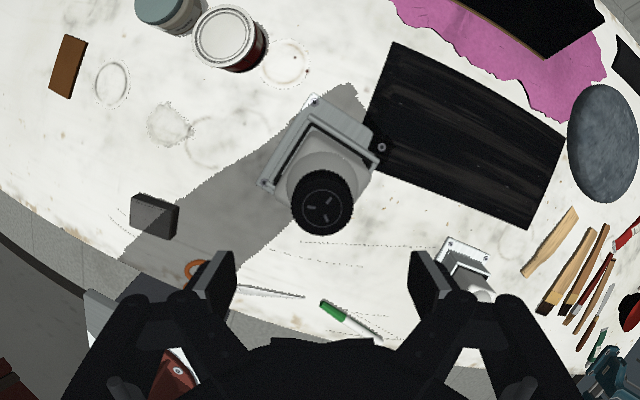

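The wrist view shows the three-mark black cap top at px (322,205), under the jaw line, with the tile at (67,64) and the tin at (228,38). I'll go lower for a second measurement.

Emit:
jog_arm --commands '[[[0.0034, -0.0019, 0.02, 0, 0, 0, 1], [0, 0, 0.025, 0, 0, 0, 1], [0, 0, 0, 0, 0, 0, 1], [0, 0, 0, 0, 0, 0, 1]]]'

```text
clock: 4.35
tool_pos: [0.5573, -0.2018, 0.2071]
tool_rot: [3.141, -0.001, 0.364]
contact_force: [-0.4, -0.6, 0.0]
grip_width: 0.999
```

```bash
python3 - <<'E'
from h import *
p=read_camera("wrist");s=read_camera("side");t=read_camera("top"); st=get_state()
print(st["clock"],st["tool_pos"],st["tool_rot"],st["contact_force"])
for q in ["cap_mid","cap_top"]:
    for n,c,f in(("w",p,True),("s",s,False),("t",t,False)):
        for d in spot_point(c,q)[:2]: print(q,n,d, atz(c,d["centre"][::-1],{"cap_mid":.165,"cap_top":.1795,"tile_top":.008}[q],f).round(4))
im=p["img"][:,:,::-1].copy()
# predicted cap top circle
for c in [(.557,-.202)]:
    for z in(.1795,.1505):
        for a in np.linspace(0,2*np.pi,60):
            u=proj(p,[c[0]+.023*np.cos(a),c[1]+.023*np.sin(a),z],True); cv2.circle(im,(int(round(u[0])),int(round(u[1]))),0,(0,255,255),-1)
cv2.imwrite("pics/w2.png",im); cv2.imwrite("pics/w2c.png",cv2.resize(im[120:320,220:420],(600,600),interpolation=0))
print(proj(p,[*st["tool_pos"]],True))
E
```

```text
4.5 [ 0.55755833 -0.20194289  0.20738846] [ 3.14008254e+00 -1.03193729e-03  3.63762797e-01] [ 0.06721843  0.90546233 -0.44708564]
cap_mid w {'centre': [222.8, 322.0], 'p': 0.86} [ 0.5585 -0.2019  0.165 ]
cap_mid s {'centre': [210.9, 342.6], 'p': 0.55} [ 0.5539 -0.2183  0.165 ]
cap_mid t {'centre': [190.4, 202.4], 'p': 0.17} [0.5496 0.1954 0.165 ]
cap_top w {'centre': [232.2, 320.7], 'p': 0.59} [ 0.558  -0.2012  0.1795]
cap_top s {'centre': [202.1, 341.6], 'p': 0.65} [ 0.5573 -0.1977  0.1795]
(np.float64(321.55508732529654), np.float64(255.07524788020285))
```

View pics/w2c.png

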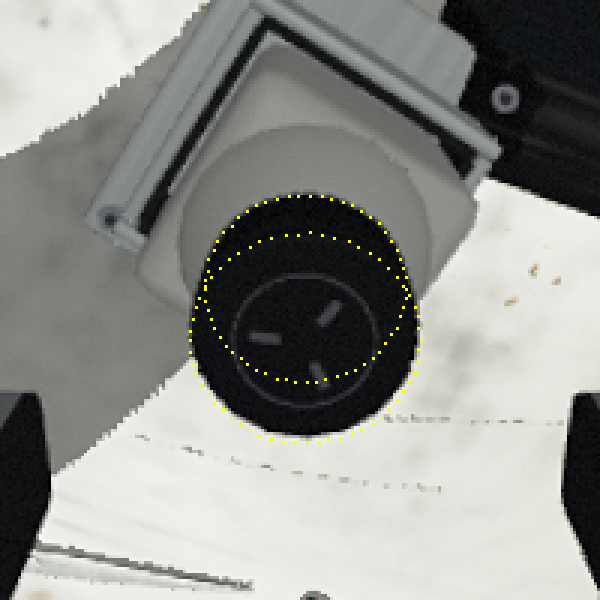

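The predicted circles (yellow) fit the cap's top and bottom rims to about 1 px, so the cap centre is at about (0.558, -0.2015) with its top at 0.1795. The jaws are centred on it, so I'll descend and close.

Emit:
jog_arm --commands '[[[0.0007, 0, 0.02, 0, 0, 0, 1], [0, 0, 0.02, 0, 0, 0, 1], [0, 0, 0.02, 0, 0, 0, 1], [0, 0, 0, 0, 0, 0, 1], [0, 0, 0, 0, 0, 0, 1]]]'

```text
clock: 5.42
tool_pos: [0.5578, -0.2014, 0.1464]
tool_rot: [3.141, -0.0, 0.364]
contact_force: [0.0, -0.2, 0.8]
grip_width: 0.998
```

```bash
python3 - <<'E'
from h import *
st=get_state(); print(st["tool_pos"],st["contact_force"],st["wrist_torque"],st["q"])
p=read_camera("wrist");cv2.imwrite("pics/w3.png",p["img"][:,:,::-1])
E
```

```text
[ 0.55783964 -0.20139487  0.14636854] [ 0.04471008 -0.24278778  0.78615245] [ 0.03719618 -0.02725987 -0.01283355] [-5.66735747e-01  8.31276169e-02 -7.88389058e-02  1.40850253e+00
 -4.90723804e-05  2.21105791e+00]
```

View pics/w3.png

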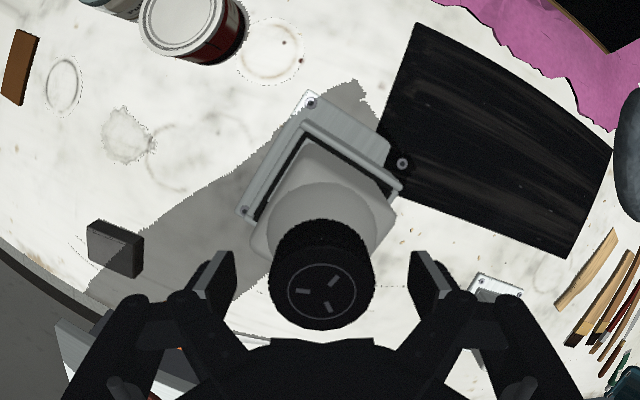

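The cap at px (322,275) is centred between the pads at 234 and 412. Closing the jaws.

Emit:
jog_arm --commands '[[[0, 0, 0, 0, 0, 0, -1], [0, 0, 0, 0, 0, 0, -1], [0, 0, 0, 0, 0, 0, -1], [0, 0, 0, 0, 0, 0, -1], [0, 0, 0, 0, 0, 0, -1], [0, 0, 0, 0, 0, 0, -1], [0, 0, 0, 0, 0, 0, -1], [0, 0, 0, 0, 0, 0, -1]]]'

```text
clock: 6.48
tool_pos: [0.5579, -0.2015, 0.1462]
tool_rot: [3.141, -0.0, 0.364]
contact_force: [1.2, -0.3, 5.1]
grip_width: 0.526
```

```bash
python3 - <<'E'
from h import *
st=get_state(); print(st["tool_pos"],st["contact_force"],st["wrist_torque"],st["grip_width"])
p=read_camera("wrist");cv2.imwrite("pics/w4.png",p["img"][:,:,::-1])
E
```

```text
[ 0.5579469  -0.20148838  0.14623713] [ 1.17204632 -0.31859564  5.0998798 ] [-0.07954533 -0.20469671  0.03482199] 0.5261879880946783
```

View pics/w4.png

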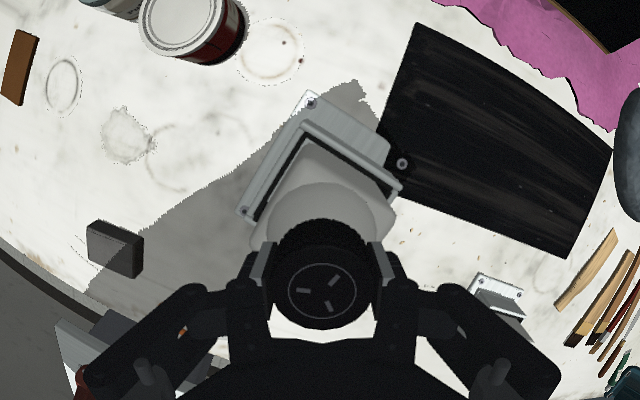

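Emit:
jog_arm --commands '[[[0, 0, 0.002, 0, 0, 0, -1], [0, 0, 0, 0, 0, 0, -1]]]'

```text
clock: 6.78
tool_pos: [0.5579, -0.2015, 0.144]
tool_rot: [3.141, -0.0, 0.364]
contact_force: [1.3, -1.5, 4.8]
grip_width: 0.528
```

Emit:
jog_arm --commands '[[[0, 0, 0.002, 0, 0, 0, -1], [0, 0, 0, 0, 0, 0, -1]]]'

```text
clock: 7.02
tool_pos: [0.5578, -0.2014, 0.1419]
tool_rot: [3.141, -0.0, 0.364]
contact_force: [2.3, -0.8, 5.3]
grip_width: 0.526
```

Emit:
jog_arm --commands '[[[0, 0, 0.002, 0, 0, 0, -1], [0, 0, 0, 0, 0, 0, -1]]]'

```text
clock: 7.28
tool_pos: [0.5577, -0.2014, 0.1399]
tool_rot: [-3.142, 0.0, 0.364]
contact_force: [1.4, -0.7, 3.8]
grip_width: 0.524
```

Force holds at about 5 N, so the bottle is sinking. I'll keep going in small steps.

Emit:
jog_arm --commands '[[[0, 0, 0.002, 0, 0, 0, -1], [0, 0, 0.001, 0, 0, 0, -1]]]'

```text
clock: 7.52
tool_pos: [0.5577, -0.2014, 0.137]
tool_rot: [3.141, 0.0, 0.364]
contact_force: [1.7, -1.1, 4.6]
grip_width: 0.531
```

Emit:
jog_arm --commands '[[[0, 0, 0.002, 0, 0, 0, -1], [0, 0, 0.001, 0, 0, 0, -1]]]'

```text
clock: 7.78
tool_pos: [0.5578, -0.2014, 0.134]
tool_rot: [3.141, -0.0, 0.364]
contact_force: [1.4, -1.2, 5.2]
grip_width: 0.523
```

Emit:
jog_arm --commands '[[[0, 0, 0.002, 0, 0, 0, -1], [0, 0, 0, 0, 0, 0, -1]]]'

```text
clock: 8.02
tool_pos: [0.5577, -0.2014, 0.132]
tool_rot: [3.142, 0.0, 0.364]
contact_force: [2.1, -1.6, 4.6]
grip_width: 0.526
```

Emit:
jog_arm --commands '[[[0, 0, 0.002, 0, 0, 0, -1], [0, 0, 0.001, 0, 0, 0, -1]]]'

```text
clock: 8.28
tool_pos: [0.5577, -0.2014, 0.1291]
tool_rot: [3.141, 0.0, 0.364]
contact_force: [0.5, -0.8, 4.6]
grip_width: 0.522
```

Emit:
jog_arm --commands '[[[0, 0, 0.002, 0, 0, 0, -1], [0, 0, 0, 0, 0, 0, -1]]]'

```text
clock: 8.52
tool_pos: [0.5577, -0.2014, 0.127]
tool_rot: [3.142, 0.0, 0.364]
contact_force: [2.3, -0.7, 4.1]
grip_width: 0.527
```

Emit:
jog_arm --commands '[[[0, 0, 0.002, 0, 0, 0, -1], [0, 0, 0, 0, 0, 0, -1]]]'

```text
clock: 8.78
tool_pos: [0.5577, -0.2014, 0.1251]
tool_rot: [3.142, 0.0, 0.364]
contact_force: [2.3, -0.7, 4.9]
grip_width: 0.531
```

Emit:
jog_arm --commands '[[[0, 0, 0.002, 0, 0, 0, -1], [0, 0, 0, 0, 0, 0, -1]]]'

```text
clock: 9.02
tool_pos: [0.5577, -0.2014, 0.1231]
tool_rot: [3.142, 0.0, 0.364]
contact_force: [1.8, -0.9, 4.1]
grip_width: 0.527
```

Emit:
jog_arm --commands '[[[0, 0, 0.002, 0, 0, 0, -1], [0, 0, 0, 0, 0, 0, -1]]]'

```text
clock: 9.28
tool_pos: [0.5578, -0.2014, 0.1212]
tool_rot: [3.141, -0.0, 0.364]
contact_force: [1.2, -0.8, 5.2]
grip_width: 0.524
```

Emit:
jog_arm --commands '[[[0, 0, 0.001, 0, 0, 0, -1], [0, 0, 0, 0, 0, 0, -1]]]'

```text
clock: 9.52
tool_pos: [0.5578, -0.2014, 0.1204]
tool_rot: [3.141, -0.0, 0.364]
contact_force: [0.9, -0.8, 7.1]
grip_width: 0.525
```

Emit:
jog_arm --commands '[[[0, 0, 0.001, 0, 0, 0, -1], [0, 0, 0, 0, 0, 0, -1]]]'

```text
clock: 9.78
tool_pos: [0.5578, -0.2014, 0.1196]
tool_rot: [3.141, -0.0, 0.364]
contact_force: [0.3, -0.6, 8.0]
grip_width: 0.525
```

Emit:
jog_arm --commands '[[[0, 0, 0.001, 0, 0, 0, -1], [0, 0, 0, 0, 0, 0, -1]]]'

```text
clock: 10.02
tool_pos: [0.5578, -0.2014, 0.1188]
tool_rot: [3.141, -0.0, 0.364]
contact_force: [0.0, -0.9, 8.2]
grip_width: 0.526
```

```bash
python3 - <<'E'
from h import *
st=get_state(); print(st["tool_pos"],st["contact_force"],st["wrist_torque"],st["grip_width"])
p=read_camera("wrist");cv2.imwrite("pics/w5.png",p["img"][:,:,::-1])
E
```

```text
[ 0.55782339 -0.20140263  0.11875874] [ 0.04427693 -0.86086541  8.21683426] [ 0.02109625  0.06710161 -0.02460221] 0.526337679105144
```

View pics/w5.png

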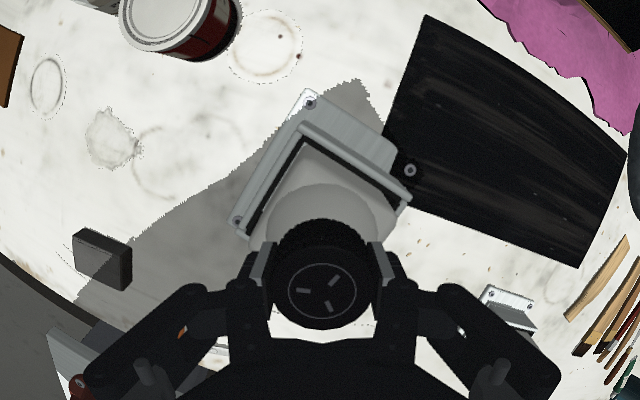

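Emit:
jog_arm --commands '[[[0, 0, 0.001, 0, 0, 0, -1], [0, 0, 0, 0, 0, 0, -1]]]'

```text
clock: 10.32
tool_pos: [0.5578, -0.2014, 0.1179]
tool_rot: [3.141, -0.0, 0.364]
contact_force: [-1.3, -0.3, 9.9]
grip_width: 0.526
```

Emit:
jog_arm --commands '[[[0, 0, 0.001, 0, 0, 0, -1], [0, 0, 0, 0, 0, 0, -1]]]'

```text
clock: 10.58
tool_pos: [0.5578, -0.2014, 0.1171]
tool_rot: [3.141, -0.0, 0.364]
contact_force: [-1.4, 0.5, 10.7]
grip_width: 0.522
```

Force is 10.7 N, so I'll turn counter-clockwise (negative tool z) in short bursts, watching the force.

Emit:
jog_arm --commands '[[[0, 0, 0, 0, 0, -5, -1], [0, 0, 0, 0, 0, -5, -1], [0, 0, 0, 0, 0, -5, -1], [0, 0, 0, 0, 0, 0, -1]]]'

```text
clock: 11.08
tool_pos: [0.5579, -0.2014, 0.1171]
tool_rot: [3.141, -0.0, 0.627]
contact_force: [0.1, -0.2, 11.2]
grip_width: 0.525
```

```bash
cat > st.py <<'E'
from h import *
st=get_state(); print(st["clock"],st["tool_pos"].round(4),st["tool_rot"].round(3),st["contact_force"].round(1),st["wrist_torque"].round(3),st["q"][5],st["grip_width"])
E
python3 st.py
```

```text
11.075 [ 0.5579 -0.2014  0.1171] [ 3.141 -0.     0.627] [ 0.1 -0.2 11.2] [ 0.195  0.11  -0.087] 1.9481445155354113 0.5249550855762526
```

Emit:
jog_arm --commands '[[[0, 0, 0, 0, 0, -6, -1], [0, 0, 0, 0, 0, -6, -1], [0, 0, 0, 0, 0, -6, -1], [0, 0, 0, 0, 0, 0, -1]]]'

```text
clock: 11.58
tool_pos: [0.558, -0.2013, 0.1171]
tool_rot: [3.141, -0.0, 0.941]
contact_force: [0.1, 0.9, 10.1]
grip_width: 0.525
```

```bash
python3 st.py
```

```text
11.575 [ 0.558  -0.2013  0.1171] [ 3.141 -0.     0.941] [ 0.1  0.9 10.1] [ 0.254  0.141 -0.108] 1.6337163872180718 0.5250632946801543
```

Emit:
jog_arm --commands '[[[0, 0, 0, 0, 0, -6, -1], [0, 0, 0, 0, 0, -6, -1], [0, 0, 0, 0, 0, -6, -1]]]'

```text
clock: 11.95
tool_pos: [0.5579, -0.2012, 0.1171]
tool_rot: [3.141, -0.0, 1.257]
contact_force: [-0.3, 1.3, 11.9]
grip_width: 0.527
```

```bash
python3 st.py
```

```text
11.95 [ 0.5579 -0.2012  0.1171] [ 3.141 -0.     1.257] [-0.3  1.3 11.9] [ 0.318  0.181 -0.121] 1.317690929197846 0.5268155026799746
```

Emit:
jog_arm --commands '[[[0, 0, 0, 0, 0, -6, -1], [0, 0, 0, 0, 0, -6, -1], [0, 0, 0, 0, 0, -6, -1]]]'

```text
clock: 12.32
tool_pos: [0.5579, -0.2011, 0.1171]
tool_rot: [3.141, 0.0, 1.572]
contact_force: [-0.6, 1.5, 10.9]
grip_width: 0.522
```

```bash
python3 st.py
```

```text
12.325 [ 0.5579 -0.2011  0.1171] [3.141 0.    1.572] [-0.6  1.5 10.9] [ 0.299  0.257 -0.202] 1.0035095135961456 0.5222376625017415
```

Emit:
jog_arm --commands '[[[0, 0, 0, 0, 0, -6, -1], [0, 0, 0, 0, 0, -6, -1], [0, 0, 0, 0, 0, -6, -1], [0, 0, 0, 0, 0, -6, -1]]]'

```text
clock: 12.82
tool_pos: [0.5578, -0.2011, 0.1171]
tool_rot: [3.141, 0.0, 1.99]
contact_force: [-1.2, 1.9, 11.7]
grip_width: 0.528
```

```bash
python3 st.py; python3 - <<'E'
from h import *
p=read_camera("wrist");cv2.imwrite("pics/w6.png",p["img"][:,:,::-1])
E
```

```text
12.825 [ 0.5578 -0.2011  0.1171] [3.141 0.    1.99 ] [-1.2  1.9 11.7] [ 0.385  0.31  -0.14 ] 0.58461458079598 0.5275849609905858
```

View pics/w6.png

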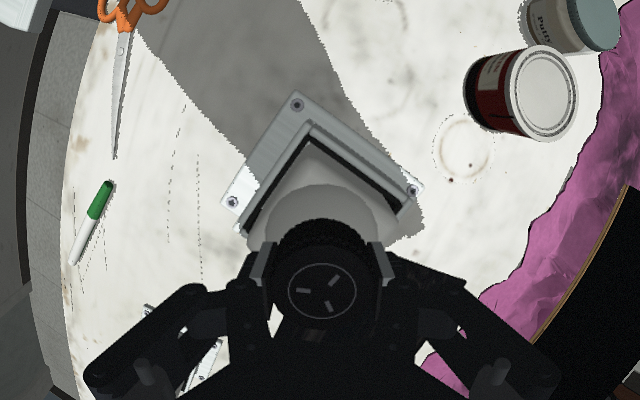

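The marks on the cap have kept their place relative to the fingers (320,290), so the shell isn't slipping. It has turned 1.63 rad under about 11 N. I'll turn a bit more for margin.

Emit:
jog_arm --commands '[[[0, 0, 0, 0, 0, -6, -1], [0, 0, 0, 0, 0, -6, -1], [0, 0, 0, 0, 0, -6, -1]]]'

```text
clock: 13.25
tool_pos: [0.5577, -0.2011, 0.1171]
tool_rot: [3.141, 0.0, 2.305]
contact_force: [-2.2, 1.9, 10.9]
grip_width: 0.522
```

```bash
python3 st.py
```

```text
13.25 [ 0.5577 -0.2011  0.1171] [3.141 0.    2.305] [-2.2  1.9 10.9] [ 0.359  0.48  -0.169] 0.2704925853938392 0.522388992397432
```

Emit:
jog_arm --commands '[[[0, 0, -0.005, 0, 0, 0, -1], [0, 0, -0.005, 0, 0, 0, -1], [0, 0, -0.005, 0, 0, 0, -1], [0, 0, -0.005, 0, 0, 0, -1]]]'

```text
clock: 13.75
tool_pos: [0.5574, -0.2012, 0.1358]
tool_rot: [-3.141, -0.001, 2.301]
contact_force: [0.2, -0.7, -1.6]
grip_width: 0.528
```

```bash
python3 st.py;python3 - <<'E'
from h import *
p=read_camera("wrist");cv2.imwrite("pics/w7.png",p["img"][:,:,::-1])
E
```

```text
13.75 [ 0.5574 -0.2012  0.1358] [-3.141e+00 -1.000e-03  2.301e+00] [ 0.2 -0.7 -1.6] [0.009 0.005 0.04 ] 0.2737695760145985 0.5280311066443788
```

View pics/w7.png

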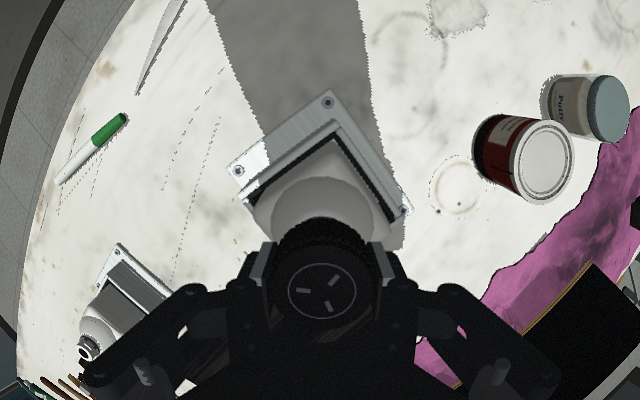

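The pull is only about 1 N and the bottle stayed low while the cap came up, so the cap is free. Lifting on.

Emit:
jog_arm --commands '[[[0, 0, -0.03, 0, 0, 0, -1], [0, 0, -0.03, 0, 0, 0, -1], [0, 0, -0.03, 0, 0, 0, -1], [0, 0, 0, 0, 0, 0, -1]]]'

```text
clock: 14.3
tool_pos: [0.5588, -0.202, 0.2287]
tool_rot: [3.141, 0.004, 2.301]
contact_force: [1.1, -0.6, -0.6]
grip_width: 0.527
```

```bash
python3 st.py;python3 - <<'E'
from h import *
p=read_camera("wrist");s=read_camera("side");cv2.imwrite("pics/w8.png",np.hstack([p["img"][:,:400],s["img"][100:,240:][:300].repeat(1,0) if 0 else cv2.resize(s["img"][120:320,230:430],(400,400))])[:,:,::-1])
E
```

```text
14.3 [ 0.5588 -0.202   0.2287] [3.141 0.004 2.301] [ 1.1 -0.6 -0.6] [ 0.005 -0.037 -0.057] 0.2737637045477871 0.5273309014544153
```

View pics/w8.png

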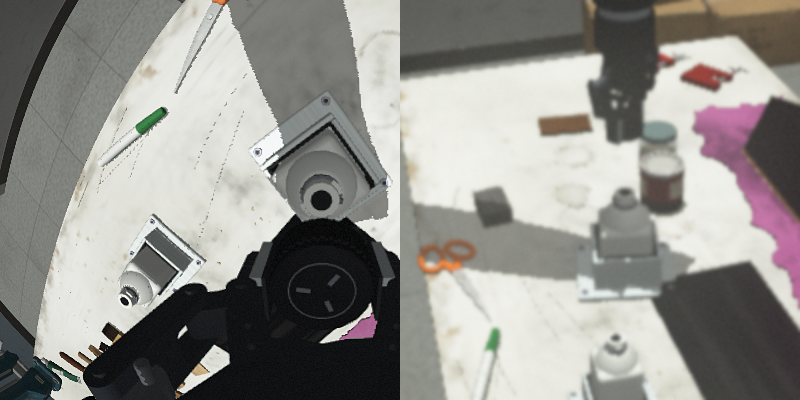

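The bottle's bare neck shows at px (321,199) in the wrist view, and the cap is in the fingers. Moving over the tile.

Emit:
jog_arm --commands '[[[0.0393, 0.0378, 0, 0, 0, 0, -1], [0.0393, 0.0378, 0, 0, 0, 0, -1], [0.0393, 0.0378, 0, 0, 0, 0, -1], [0.0393, 0.0378, 0, 0, 0, 0, -1], [0.0393, 0.0378, 0, 0, 0, 0, -1], [0.0393, 0.0378, 0, 0, 0, 0, -1], [0.0393, 0.0378, 0, 0, 0, 0, -1], [0.0393, 0.0378, 0, 0, 0, 0, -1], [0, 0, 0, 0, 0, 0, -1], [0, 0, 0, 0, 0, 0, -1]]]'

```text
clock: 15.65
tool_pos: [0.5727, 0.2343, 0.2247]
tool_rot: [-3.14, -0.001, 2.302]
contact_force: [-0.7, 0.7, -0.7]
grip_width: 0.523
```

```bash
python3 st.py;cat > look.py <<'E'
import sys
from h import *
p=read_camera("wrist");t=read_camera("top");s=read_camera("side");im=p["img"][:,:,::-1].copy()
for n,c,f in(("w",p,True),("t",t,False),("s",s,False)):
    for q,z in(("tile_top",.008),("cap_mid",get_state()["tool_pos"][2]+.0188)):
        for d in spot_point(c,q)[:2]: print(n,q,d["p"],d["centre"],atz(c,d["centre"][::-1],z,f).round(4))
    for d in outline_of(c,"tile")[:1]:
        k,_=cv2.findContours(d["pixels"].astype(np.uint8),0,2); k=max(k,key=cv2.contourArea).reshape(-1,2)
        P=np.array([atz(c,u,.008,f)[:2] for u in k],np.float32); print(n,"tile rect",d["p"],cv2.minAreaRect(P))
o=np.hstack([im[:,120:520],cv2.resize(s["img"][80:280,210:410],(400,400))[:,:,::-1]])
cv2.imwrite(sys.argv[1],o)
E
python3 look.py pics/w9.png
```

```text
15.65 [0.5727 0.2343 0.2247] [-3.140e+00 -1.000e-03  2.302e+00] [-0.7  0.7 -0.7] [0.085 0.022 0.071] 1.0175273775880256 0.523177996637839
w tile_top 0.95 [166.1, 324.8] [0.5725 0.2386 0.008 ]
w cap_mid 0.91 [271.5, 323.5] [0.5713 0.2363 0.2445]
w cap_mid 0.33 [260.1, 323.0] [0.5672 0.2406 0.2445]
w tile rect 0.84 ((0.57249915599823, 0.24066078662872314), (0.06018959730863571, 0.09476878494024277), 83.4795913696289)
t tile_top 0.56 [192.2, 203.7] [0.5791 0.2438 0.008 ]
t cap_mid 0.52 [176.3, 181.2] [0.5641 0.2206 0.2449]
t tile rect 0.69 ((0.6502300500869751, 0.30871903896331787), (0.057508837431669235, 0.02241663634777069), 35.56125259399414)
s tile_top 0.56 [181.8, 310.6] [0.5669 0.236  0.008 ]
s cap_mid 0.45 [182.0, 312.6] [ 0.4842 -0.1829  0.245 ]
s cap_mid 0.44 [119.6, 311.9] [0.5823 0.2391 0.245 ]
s tile rect 0.53 ((0.573641300201416, 0.23790289461612701), (0.07575945556163788, 0.0970531702041626), 80.44587707519531)
```

View pics/w9.png

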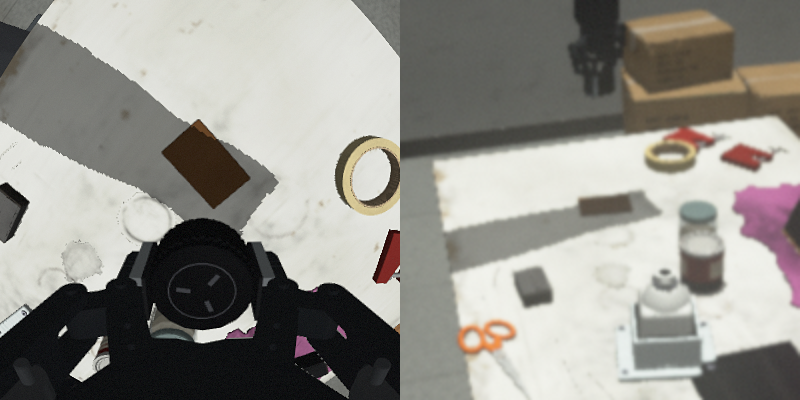

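In the wrist view the tile is at px (325,163) and its rectangle reads 60 x 95 mm, with its centre at about (0.5725, 0.239). I'll correct by about 5 mm in y and descend.

Emit:
jog_arm --commands '[[[0.0035, 0.0031, 0.03, 0, 0, 0, -1], [0, 0, 0.04, 0, 0, 0, -1], [0, 0, 0.04, 0, 0, 0, -1], [0, 0, 0.04, 0, 0, 0, -1], [0, 0, 0.03, 0, 0, 0, -1], [0, 0, 0, 0, 0, 0, -1], [0, 0, 0, 0, 0, 0, -1]]]'

```text
clock: 17.12
tool_pos: [0.5741, 0.2394, 0.0477]
tool_rot: [3.14, 0.001, 2.301]
contact_force: [0.1, 0.1, 0.3]
grip_width: 0.528
```

```bash
python3 st.py; python3 look.py pics/w10.png
```

```text
17.125 [0.5741 0.2394 0.0477] [3.140e+00 1.000e-03 2.301e+00] [0.1 0.1 0.3] [-0.038 -0.007 -0.009] 1.0257768107954885 0.5280845010167389
w tile_top 0.78 [220.5, 322.5] [0.5713 0.2425 0.008 ]
w cap_mid 0.9 [273.6, 320.8] [0.5727 0.2395 0.0668]
w tile rect 0.75 ((0.5721181631088257, 0.2410963922739029), (0.06103816628456116, 0.0945461243391037), 83.23031616210938)
t tile_top 0.91 [195.9, 205.0] [0.5681 0.2391 0.008 ]
t cap_mid 0.43 [189.8, 200.2] [0.5732 0.235  0.0658]
t tile rect 0.76 ((0.5731186866760254, 0.23734138906002045), (0.05941789597272873, 0.09634992480278015), 81.52680969238281)
s tile_top 0.78 [179.1, 310.9] [0.5726 0.2556 0.008 ]
s cap_mid 0.67 [165.4, 313.6] [0.5839 0.2508 0.0652]
s tile rect 0.64 ((0.5733144283294678, 0.23610897362232208), (0.07356616109609604, 0.09460548311471939), 84.57090759277344)
```

View pics/w10.png

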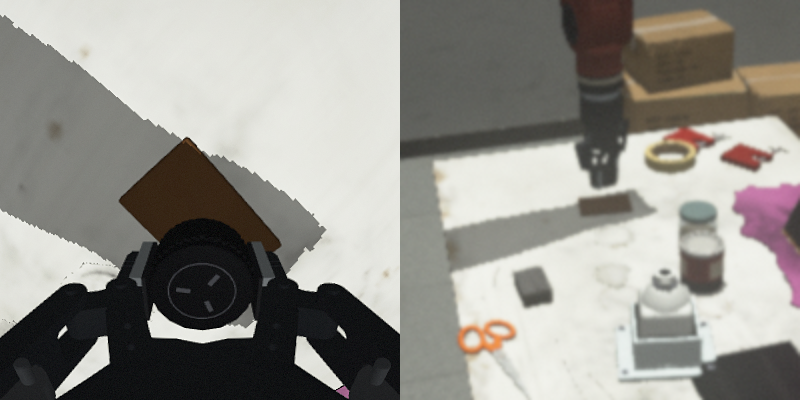

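Cap at (0.573, 0.2395) and tile at (0.572, 0.240) agree within a couple of mm, so I'll lower it.

Emit:
jog_arm --commands '[[[0, 0, 0.015, 0, 0, 0, -1], [0, 0, 0.015, 0, 0, 0, -1], [0, 0, 0.005, 0, 0, 0, -1], [0, 0, 0, 0, 0, 0, -1]]]'

```text
clock: 18.23
tool_pos: [0.5727, 0.2391, 0.0102]
tool_rot: [-3.14, -0.001, 2.301]
contact_force: [-0.0, 0.3, -0.9]
grip_width: 0.526
```

Emit:
jog_arm --commands '[[[0, 0, 0.002, 0, 0, 0, -1], [0, 0, 0.002, 0, 0, 0, -1], [0, 0, 0, 0, 0, 0, -1]]]'

```text
clock: 18.6
tool_pos: [0.5733, 0.2393, 0.0071]
tool_rot: [3.142, 0.0, 2.301]
contact_force: [-0.5, -0.4, -0.9]
grip_width: 0.527
```

Emit:
jog_arm --commands '[[[0, 0, 0.001, 0, 0, 0, -1], [0, 0, 0.001, 0, 0, 0, -1], [0, 0, 0, 0, 0, 0, -1]]]'

```text
clock: 18.98
tool_pos: [0.5735, 0.2393, 0.0065]
tool_rot: [3.141, 0.001, 2.301]
contact_force: [-5.2, -1.6, 10.4]
grip_width: 0.528
```

Emit:
jog_arm --commands '[[[0, 0, 0.001, 0, 0, 0, -1], [0, 0, 0, 0, 0, 0, -1]]]'

```text
clock: 19.23
tool_pos: [0.5736, 0.2393, 0.0064]
tool_rot: [3.141, 0.001, 2.301]
contact_force: [-8.4, -2.1, 18.9]
grip_width: 0.526
```

Hard contact at TCP z=0.0065 with 19 N. I'll back off 1.5 mm and look at whether the cap or a finger is touching.

Emit:
jog_arm --commands '[[[0, 0, -0.0015, 0, 0, 0, -1], [0, 0, 0, 0, 0, 0, -1]]]'

```text
clock: 19.48
tool_pos: [0.5736, 0.2394, 0.0065]
tool_rot: [3.141, 0.001, 2.301]
contact_force: [-3.2, -0.1, 8.2]
grip_width: 0.527
```

```bash
python3 st.py; python3 - <<'E'
from h import *
p=read_camera("wrist");s=read_camera("side")
o=np.hstack([cv2.resize(p["img"][170:350,230:410],(400,400)),cv2.resize(s["img"][140:200,280:340],(400,400),interpolation=2)])
cv2.imwrite("pics/w11.png",o[:,:,::-1])
E
```

```text
19.475 [0.5736 0.2394 0.0065] [3.141e+00 1.000e-03 2.301e+00] [-3.2 -0.1  8.2] [-0.156  0.746 -0.009] 1.025733955357002 0.5271632041286339
```

View pics/w11.png

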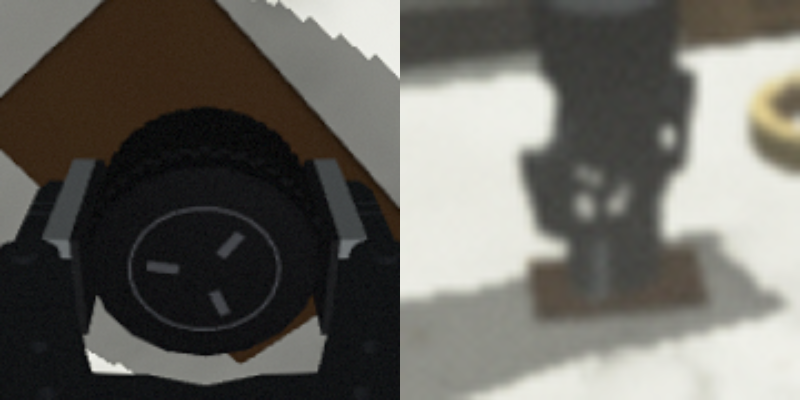

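The cap looks seated with its rim on the tile and in the same place in the grip as before. I'll ease off the rest of the force, then open.

Emit:
jog_arm --commands '[[[0, 0, -0.0008, 0, 0, 0, -1], [0, 0, 0, 0, 0, 0, -1]]]'

```text
clock: 19.82
tool_pos: [0.5735, 0.2393, 0.0065]
tool_rot: [3.141, 0.0, 2.301]
contact_force: [-0.1, -0.7, 3.3]
grip_width: 0.527
```

Emit:
jog_arm --commands '[[[0, 0, 0, 0, 0, 0, -0.05], [0, 0, 0, 0, 0, 0, 0.2], [0, 0, 0, 0, 0, 0, 0.5], [0, 0, 0, 0, 0, 0, 1], [0, 0, 0, 0, 0, 0, 1], [0, 0, 0, 0, 0, 0, 1], [0, 0, 0, 0, 0, 0, 1], [0, 0, 0, 0, 0, 0, 1]]]'

```text
clock: 20.82
tool_pos: [0.5733, 0.2393, 0.0064]
tool_rot: [3.142, 0.0, 2.301]
contact_force: [-0.4, -0.3, 0.5]
grip_width: 1.003
```

```bash
python3 st.py; python3 - <<'E'
from h import *
p=read_camera("wrist");s=read_camera("side")
o=np.hstack([cv2.resize(p["img"][100:350,200:450],(400,400)),cv2.resize(s["img"][140:200,280:340],(400,400),interpolation=2)])
cv2.imwrite("pics/w12.png",o[:,:,::-1])
E
```

```text
20.825 [0.5733 0.2393 0.0064] [3.142 0.    2.301] [-0.4 -0.3  0.5] [ 0.017  0.011 -0.025] 1.0257627624105212 1.0028342824578143
```

View pics/w12.png

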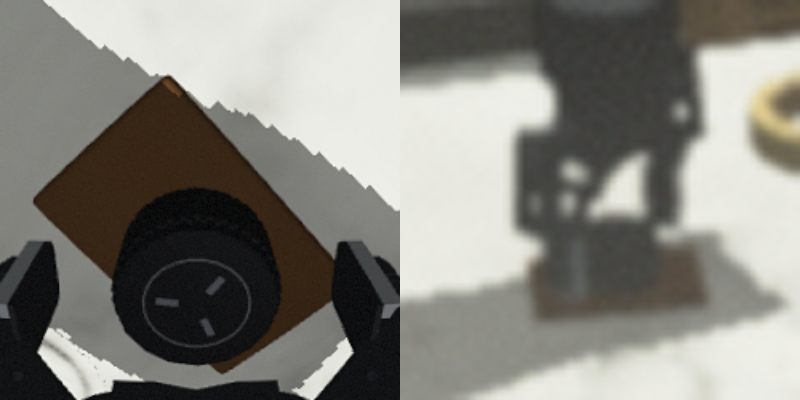

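The cap stands upright on the tile between the open fingers. Retracting straight up.

Emit:
jog_arm --commands '[[[0, 0, -0.01, 0, 0, 0, 1], [0, 0, -0.02, 0, 0, 0, 1], [0, 0, -0.04, 0, 0, 0, 1], [0, 0, -0.05, 0, 0, 0, 1], [0, 0, -0.03, 0, 0, 0, 1], [0, 0, 0, 0, 0, 0, 1], [0, 0, 0, 0, 0, 0, 1]]]'

```text
clock: 21.8
tool_pos: [0.5732, 0.2392, 0.1565]
tool_rot: [3.142, 0.0, 2.301]
contact_force: [0.3, 0.7, -0.5]
grip_width: 1.0
```

```bash
python3 st.py; python3 look.py pics/w13.png; python3 - <<'E'
from h import *
p=read_camera("wrist")
for q,z in(("cap_mid",.0225),("cap_top",.037),("tile_top",.008)):
    for d in spot_point(p,q)[:1]: print(q,d["p"],atz(p,d["centre"][::-1],z,True).round(4))
im=p["img"][:,:,::-1].copy()
for z in(.037,.008):
    for a in np.linspace(0,2*np.pi,60):
        u=proj(p,[.573+.023*np.cos(a),.2395+.023*np.sin(a),z],True); cv2.circle(im,(int(round(u[0])),int(round(u[1]))),0,(0,255,255),-1)
cv2.imwrite("pics/w14.png",cv2.resize(im[130:310,230:410],(540,540),interpolation=0))
t=read_camera("top"); 
for q in("putty_jar","sand_block","tin"):
    d=spot_point(t,q)[:1]; print(q,[(e["centre"],e["p"]) for e in d])
E
```

```text
21.8 [0.5732 0.2392 0.1565] [3.142 0.    2.301] [ 0.3  0.7 -0.5] [-0.054  0.009  0.009] 1.0257474330049066 1.0004900764863682
w cap_mid 0.72 [188.4, 317.4] [0.544  0.2682 0.1739]
t tile_top 0.6 [194.1, 204.7] [0.5735 0.2404 0.008 ]
t cap_mid 0.67 [193.0, 207.2] [0.5413 0.1798 0.1743]
t tile rect 0.67 ((0.5440326929092407, 0.23881933093070984), (0.04160178080201149, 0.06067008897662163), 1.4442044496536255)
s tile_top 0.43 [181.3, 311.1] [0.5695 0.2391 0.008 ]
s cap_mid 0.5 [178.2, 310.1] [ 0.5089 -0.0356  0.1749]
s tile rect 0.7 ((0.5725951194763184, 0.23594558238983154), (0.0716920793056488, 0.09812118858098984), 84.00546264648438)
cap_mid 0.92 [0.5728 0.2389 0.0225]
cap_top 0.59 [0.5721 0.2407 0.037 ]
putty_jar [([160.8, 273.4], 0.56)]
sand_block [([254.1, 288.1], 0.82)]
tin [([168.6, 306.3], 0.63)]
```

View pics/w14.png

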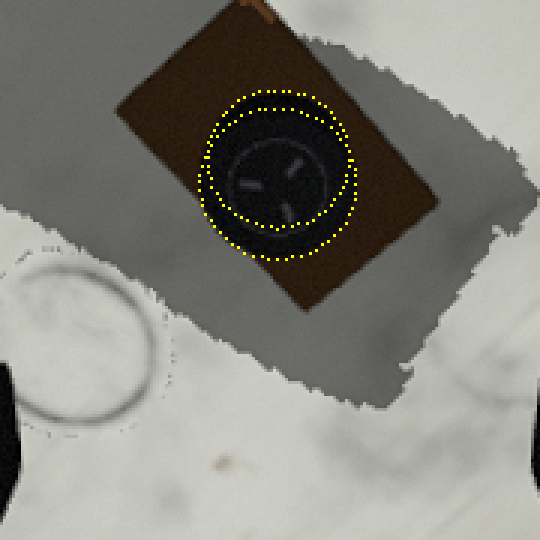

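View pics/w13.png

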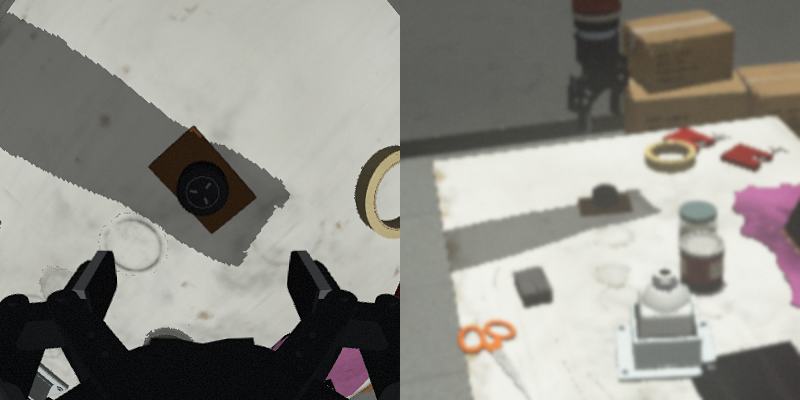

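The predicted upright-cap circles fit the image, and the cap is about 5 mm from the tile's centre by the tile's corners. The bystanders haven't moved. Handing in.

```bash
python3 -c "
from workcell import *
print(sign_off())"
```

```text
the job is handed in; nothing more can be done
None
```

The cap is off the thinner bottle and stands upright, open side down, on the sample tile. I handed the job in at about 22 s; no verdict came back.

**Undoing the cap:** I gripped it and pushed down until the bottle had sunk about 25 mm and stood firm. I then turned it 1.94 rad counter-clockwise with about 11 N on it. It lifted off with only about 1 N of pull, and the next picture showed the bare neck.

**Setting it down:** The cap touched down with a brief 19 N, more than I intended. I eased that off to about 3 N before opening the fingers, then backed straight up so the arm touches nothing.

**Last checks:**
- **Cap on the tile:** an upright 46 mm cap drawn onto the last wrist picture matched its top and bottom rims to within a pixel or so. Its centre came out about 5 mm from the tile's centre, judged by the tile's corners; the limit is 20 mm.
- **Bystanders:** jar, block and tin were still in place, within the networks' scatter of a few pixels.
- **Disagreements:** some network readings of the tile, mostly from the top and side cameras, were off by 1 to 7 cm where the arm or the cap covered it. I went by the wrist view instead.
- **Not measured:** I could not read the thread angle directly, and the twisting torque read 0.12 to 0.20 N m, a little under the 0.2 to 0.3 stated. That the cap was undone rests on it lifting free.

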